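# Lay the loose sample vial in the balance's cradle

## Robot

A 7-joint arm with a two-finger parallel gripper is mounted at the origin on the work surface. World frame = base frame: x ahead of the robot, y to its left, z up, the work surface at z = 0. Lengths are in m, angles in rad, forces in N, time in s.
With the tool pointing down it reaches from about 0.35 to 0.9 m from the base axis. Payload 8.1 kg.
Tool frame: the origin (TCP) lies midway between the tips of the shut fingers; the grasp point (between the pads) lies 19 mm behind it; x points along the fingers, z is the direction in which the jaws open and shut, and the axes are right-handed (so a half turn about x gives the same grasp; the last joint's range is limited). The gripper opens to 92 mm and grips with 3 to 60 N. Pads are 19 mm wide; open, the fingers measure 130 mm over their backs; the gripper's body (75 mm by 190 mm) begins 47 mm behind the grasp point.
Start: joints at [-1.353, 0.434, 0.025, 1.573, -0.012, 1.134, -0.075], TCP at [0.197, 0.593, 0.2] pointing down, gripper open.
Joint ranges: [-2.62, 2.62], [-0.44, 2.09], [-1.27, 1.32], [0.08, 2.57], [-1.32, 4.46], [0.12, 2], [-2.74, 2.74]. Speed limits (rad/s): [2.22, 2.22, 3.01, 3.01, 3.14, 3.14, 3.14].

## Interface

Orientations are given as a rotation vector (axis times angle).
In Python, from cell import arm gives the robot as it stands. The module is installed in compiled form; this text tells all that it offers.
- The arm moves only by the tool move_arm, never from a script. Its argument "steps" is text: rows parted by semicolons, each of 5 numbers parted by spaces: the shift along the tool's x, y, z in m, then the turn about the tool's x in rad, then the closure in counts, from 0 (fully open) to 255 (shut). A call has 1 to 10 rows; each row is the pose to reach, as a shift and turn from the pose commanded when the call began, along the tool's axes at that moment; what a row does not reach only later rows make up. A row lasts 1/12 s, in which the tool goes at most 41.7 mm and 7.16 degrees, less where a joint would pass 70% of its speed; a pose out of reach is approached as far as the arm can. A call with a gripper value outside its range is refused whole. The fingers move at their own pace and stop on an object; "squeeze" is the grip in N (left out, the last holds). Time passes only in rows, so rows that repeat a pose let the fingers close. It gives the time, the measured TCP pose, the force and the opening at its end, in the units of the state.
- arm.observe(): the state, without advancing time (a new reading comes with each control period).
- arm.get_image(name): name is "scene" or "top"; returns a dict with "img" (420x560x3 uint8, blue, green, red), "z_map" (420x560 float32, m along the optical axis (not along the pixel's ray), 0 where there is no reading), "vfov" (degrees; the focal length in pixels is half the picture's height over the tangent of half this angle, whatever the lens; pixels are square), "cx", "cy" (the principal point, pixels), "extrinsics" (4x4, takes a point from camera to world coordinates). Camera axes: x right, y up, looking along -z (the intrinsics and any distortion apply to the point x, -y, -z); pixel columns grow to the right and rows downward; lengths in m; the calibration is good to about 2 mm. A picture is of the moment at which its call begins.
- arm.sign_off(): hands the job in, once; it reports no verdict.
The state is a dict: "clock": time; "joints": joint angles; "dq": joint speeds; "joint_efforts": joint torques, N m; "position": TCP position; "ee_rot": TCP orientation; "force": force on the tool from outside, world axes, zero at the start; "ft_torque": the same for the moment, N m; "width": opening from 0.0 (shut) to 1.0 (fully open).
Only numpy, scipy, OpenCV 4.12 (cv2) and the standard library are available. Lean on these libraries where they do the work, as an engineer would, in place of code of your own. Each camera call takes 0.05 s, during which the arm holds its last target.

## Task

Two thick capped vials, a long one and a short one, and a slim capped tube lie loose on the bench and roll when pushed. Pick up the long thick vial and lay it on its side in the V-shaped cradle on the balance pan, resting in both saddles and roughly centred, cap to either side. Set it down gently without dropping it, let go, and leave the short vial and the slim tube where they lie.

Things in the scene. Friction and masses are not known exactly. Their poses are not given: they have to be found in the camera images.
- long_vial_center (a point): Centre (mid-length, on the axis) of the long thick vial to be weighed: amber glass cylinder, 28 mm diameter all along, 98 mm long, the last 18 mm at its +x end a black cap of the same diameter; about 60 g. It starts lying on the bench, centre 14 mm up. Its x axis runs along the vial; as it rolls, y and z may point anywhere around it.
- cradle_seat (a point): Where the vial's centre lies when seated in the cradle: 96 mm above the bench, 34 mm above the pan (140 x 150 mm) of a fixed white balance. y runs level along the cradle, z up. Cradle: two grey plastic V saddles 10 mm thick, 34 mm either side along y, 58 mm free gap between them, open down to the pan, for fingers. 45 degree flanks, tips 3 mm above this point, 45 mm apart.
- short_vial_center (a point): Centre of the short thick vial, a bystander lying on the bench: same amber glass, black cap and 28 mm diameter but only 58 mm long. x axis along it. To be left alone.
- slim_tube_center (a point): Centre of the slim tube, a bystander lying on the bench: amber glass with black cap, 14 mm diameter, 100 mm long. x axis along it. To be left alone.
Mind the look-alikes: they are no part of the job. Leave any blue or grey look-alike of the part that bears long_vial_center alone.

How it is judged:
At the end, for the whole second after the job is handed in: The long vial lies at rest in both saddles of the cradle, released: its centre within 15 mm of the cradle's middle along the cradle, within 8 mm across and 6 mm in height, its axis within 10 degrees of the cradle's direction (cap to either side) (y of long_vial_center in the frame of cradle_seat between -0.015 and 0.015 m and x of long_vial_center in the frame of cradle_seat between -0.008 and 0.008 m and z of long_vial_center in the frame of cradle_seat between -0.006 and 0.006 m and angle between the x axis of long_vial_center and the y axis of cradle_seat, either way round below 0.175 rad and linear speed of long_vial below 0.02 m/s and contact force between long_vial and the fingers below 0.05 N); the robot touches nothing.
It fails at once if the long vial is dropped or sent rolling: it moves faster than 0.7 m/s while no finger touches it (linear speed of long_vial above 0.7 m/s and contact force between long_vial and the fingers below 0.02 N).
It fails at once if the short vial is pushed more than 30 mm (distance of short_vial_center from where it was at the start of the episode above 0.03 m).
It fails at once if the slim tube is pushed more than 30 mm (distance of slim_tube_center from where it was at the start of the episode above 0.03 m).
It also fails if it takes over 35 s, if anything falls off the work surface, if the arm or the gripper's body presses on something with over 40 N, if the wrist force passes 120 N, or if a joint passes its speed limit or range.

## Working session

There is one attempt and no reset: what is moved stays moved. The work goes in short steps, Python scripts to look and compute and a tool call to move; the robot and the scene stay as the last step left them, time stands still between calls to the robot, and variables do not carry over. Pictures are saved under pics/ and viewed, and the job is handed in when it is done.

Besides the shell and the picture viewer there is one more tool, called after "Request:" in YAML: its name, and indented under it one key for each argument. move_arm: Moves the arm, as the interface text tells. Its arguments: {"type":"object","properties":{"steps":{"type":"string"},"squeeze":{"type":"number"}},"required":["steps"]}

```bash
mkdir -p pics; python3 - <<'E'
from cell import arm
import cv2,numpy as np,pickle
print(arm.observe())
for n in("scene","top"):
    d=arm.get_image(n); cv2.imwrite(f"pics/{n}0.png",d["img"]); pickle.dump(d,open(f"{n}0.pkl","wb"))
    print(n,{k:v for k,v in d.items() if k not in("img","z_map")})
E
```

```text
{'clock': 0.0, 'joints': array([-1.35260213,  0.43525588,  0.02496745,  1.57409985, -0.01157494,
        1.13398519, -0.07509777]), 'dq': array([ 6.28909857e-04,  5.00818843e-05,  5.07128782e-06,  1.15504103e-03,
       -2.64766486e-04,  4.33964671e-04,  5.56729541e-04]), 'joint_efforts': array([-5.55147744e-04, -6.67820406e+01,  9.84716043e-01, -3.14468551e+01,
       -6.05141418e-02,  4.25667933e-02,  1.70570052e-04]), 'position': array([0.19696445, 0.59256991, 0.19942345]), 'ee_rot': array([-0.97073271,  1.34530087,  0.96896202]), 'force': array([ 0.07637853, -0.18623775,  0.14859501]), 'ft_torque': array([ 0.00595767, -0.04207449,  0.04357241]), 'width': 0.9979870375203876}
scene {'vfov': 46.949310257401336, 'cx': 275.57245076970514, 'cy': 206.92043824219223, 'extrinsics': array([[-0.12977579, -0.77455712,  0.61904726,  1.07256495],
       [ 0.99150752, -0.10668087,  0.0743776 ,  0.06778161],
       [ 0.0084308 ,  0.62344243,  0.7818238 ,  0.83431261],
       [ 0.        ,  0.        ,  0.        ,  1.        ]])}
top {'vfov': 51.29796017718179, 'cx': 279.224978098035, 'cy': 205.28010097512364, 'extrinsics': array([[ 0.01212837,  0.99175491, -0.12757394,  0.38998383],
       [-0.99991659,  0.01259579,  0.00285777,  0.02024404],
       [ 0.0044411 ,  0.12752863,  0.99182495,  0.84766241],
       [ 0.        ,  0.        ,  0.        ,  1.        ]])}
```

View pics/scene0.png

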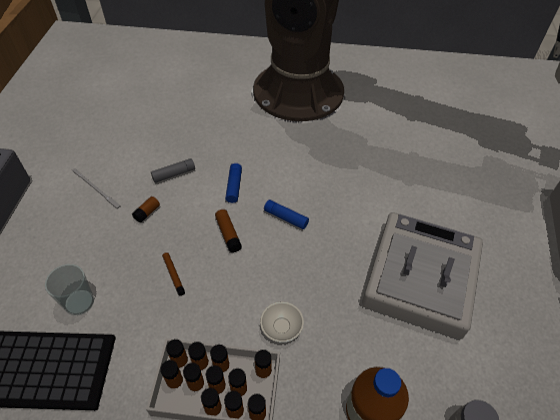

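View pics/top0.png

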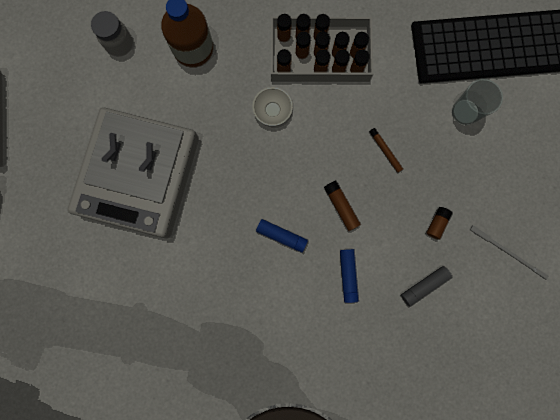

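The scene shows three amber candidates, given here as top-view pixels. The thick one at (342,206) is long, the thick one at (439,223) is short, and the one at (386,150) is slim. The blue ones at (282,236) and (349,276) and the grey one at (427,286) are look-alikes. The amber thick one at (342,206) fits, because it is long and 28 mm thick. I'll measure it and confirm with a crop.

```bash
cat > h.py <<'E'
import cv2,numpy as np,pickle
def pts(d):
    H,W=d["z_map"].shape; f=H/2/np.tan(np.radians(d["vfov"])/2)
    v,u=np.mgrid[0:H,0:W]; z=d["z_map"]
    P=np.stack([(u-d["cx"])/f*z,-(v-d["cy"])/f*z,-z],-1)
    E=d["extrinsics"]; return P@E[:3,:3].T+E[:3,3]
def comp(d,box,zmin,zmax):
    P=pts(d); u0,v0,u1,v1=box
    Q=P[v0:v1,u0:u1].reshape(-1,3); zz=d["z_map"][v0:v1,u0:u1].ravel()
    return Q[(zz>0)&(Q[:,2]>zmin)&(Q[:,2]<zmax)]
def rect(Q):
    (c,s,a)=cv2.minAreaRect(Q[:,:2].astype(np.float32)*1000)
    b=cv2.boxPoints((c,s,a)); e=max([b[1]-b[0],b[2]-b[1]],key=np.linalg.norm)
    return np.array(c)/1000,sorted(s),np.degrees(np.arctan2(e[1],e[0])),np.percentile(Q[:,2],98)
E
python3 - <<'E'
from h import *
t=pickle.load(open("top0.pkl","rb")); s=pickle.load(open("scene0.pkl","rb"))
for n,d,b in [("long T",t,(318,175,366,235)),("long S",s,(208,203,250,257)),("short T",t,(422,202,457,243)),("slim T",t,(362,122,408,178)),("blueA",t,(250,213,313,257)),("blueB",t,(335,244,364,308)),("pan/all T",t,(60,95,205,245))]:
    Q=comp(d,b,0.006,0.2); print(n,len(Q),rect(Q))
print("bench",np.median(pts(t)[300:330,300:340].reshape(-1,3),0),np.median(pts(s)[300:310,200:240].reshape(-1,3),0))
for n,d,b in [("T",t,(70,100,200,235)),("S",s,(360,210,485,335))]:
    Q=comp(d,b,0.04,0.3); print(n,np.histogram(Q[:,2],bins=np.arange(0.04,0.12,0.004)))
    P=pts(d)[b[1]:b[3],b[0]:b[2]]
    m=((P[...,2]>0.07)&(P[...,2]<.12)).astype(np.uint8)
    k,L,st,_=cv2.connectedComponentsWithStats(m)
    for i in range(1,k):
        if st[i,4]>8:
            q=P[L==i]; print(st[i],q.mean(0),q.min(0),q.max(0),rect(q))
    q=P[(P[...,2]>0.055)&(P[...,2]<.068)]; print('pan',rect(q))
a=cv2.resize(t["img"][110:310,240:480],None,fx=3,fy=3,interpolation=cv2.INTER_CUBIC); cv2.imwrite("pics/c1.png",cv2.convertScaleAbs(a,alpha=1.6))
a=cv2.resize(t["img"][95:245,60:210],None,fx=4,fy=4,interpolation=cv2.INTER_CUBIC); cv2.imwrite("pics/c2.png",cv2.convertScaleAbs(a,alpha=1.6))
E
```

```text
long T 747 (array([ 0.49813446, -0.10255325]), [26.942930221557617, 98.04615783691406], np.float32(29.005138), np.float64(0.029512300198131853))
long S 572 (array([ 0.49817731, -0.1015903 ]), [27.172138214111328, 100.11409759521484], np.float32(29.141571), np.float64(0.0298038253376746))
short T 482 (array([ 0.46708633, -0.28815601]), [27.312911987304688, 58.23947525024414], np.float32(-26.683393), np.float64(0.029220827529699445))
slim T 363 (array([ 0.6103399 , -0.19064709]), [14.144890785217285, 99.66863250732422], np.float32(33.35142), np.float64(0.015639732006759242))
blueA 753 (array([0.4394169 , 0.01266708]), [27.567331314086914, 97.68759155273438], np.float32(66.206566), np.float64(0.02888807066431037))
blueB 789 (array([ 0.36605582, -0.11525682]), [27.47431755065918, 97.54899597167969], np.float32(4.715957), np.float64(0.029136900066660178))
pan/all T 11723 (array([0.55405066, 0.29219058]), [190.0184783935547, 210.25198364257812], np.float32(-13.96531), np.float64(0.08660228695077168))
bench [ 0.29168834 -0.06025463 -0.00060712] [ 6.61576909e-01 -8.62386217e-02  1.13643551e-
[... 1202 characters left out ...]
6, 0.1  , 0.104, 0.108,
       0.112, 0.116]))
[ 44  35  13  28 168] [0.56731578 0.2556047  0.08646317] [0.54206419 0.24490834 0.07030597] [0.59548887 0.26528503 0.10060288] (array([0.56906512, 0.25538922]), [10.230292320251465, 53.9209098815918], np.float32(-13.771638), np.float64(0.09912921576598469))
[ 81  47  14  28 187] [0.58313819 0.32144374 0.08645943] [0.55933814 0.31057668 0.07006746] [0.61106087 0.33246999 0.0997891 ] (array([0.58516351, 0.3213298 ]), [10.736239433288574, 53.050506591796875], np.float32(-14.034132), np.float64(0.09907650205440807))
pan (array([0.55303632, 0.29404266]), [181.80422973632812, 201.3072967529297], np.float32(-13.882468), np.float64(0.06462096889480758))
```

View pics/c1.png

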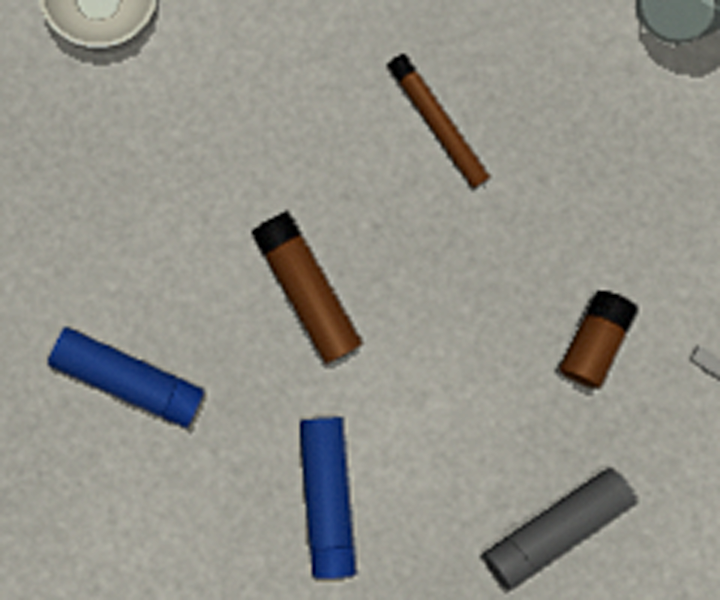

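View pics/c2.png

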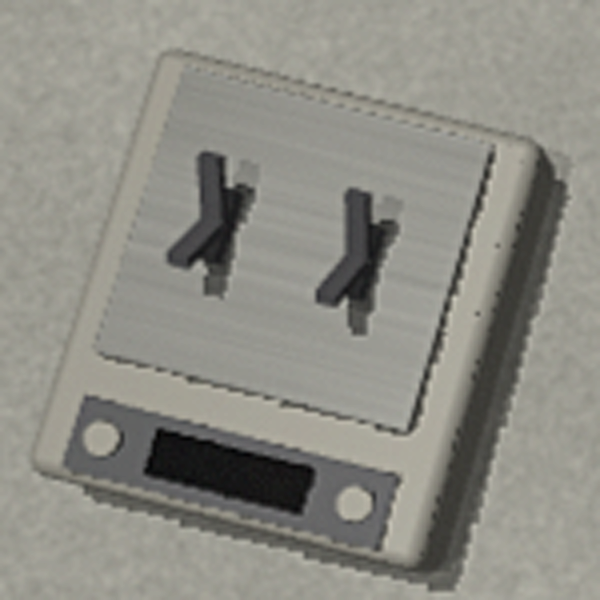

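```bash
cat >> h.py <<'E'
from scipy.spatial.transform import Rotation as Ro
def rel(o,xyz,axis_deg):
    "shift in tool axes, turn so that tool z is perpendicular to axis_deg (world yaw)"
    R=Ro.from_rotvec(o["ee_rot"]).as_matrix()
    sh=R.T@(np.array(xyz)-o["position"])
    n=np.radians(axis_deg+90); yz=np.arctan2(R[1,2],R[0,2])
    t=-(n-yz); t=(t+np.pi/2)%np.pi-np.pi/2
    print("R",R.round(3).tolist(),"tool z yaw",np.degrees(yz).round(2)); print("shift",sh.round(4),"turn",round(t,4),"rad or",round(t-np.sign(t)*np.pi,4))
E
python3 - <<'E'
from h import *
from cell import arm
o=arm.observe(); rel(o,(0.498,-0.102,0.2),29.05); rel(o,(0.578,0.2877,0.2),76.2)
E
```

```text
R [[-0.0, -0.949, 0.315], [-0.001, 0.315, 0.949], [-1.0, -0.0, -0.001]] tool z yaw 71.61
shift [ 4.000e-04 -5.048e-01 -5.642e-01] turn -0.828 rad or 2.3136
R [[-0.0, -0.949, 0.315], [-0.001, 0.315, 0.949], [-1.0, -0.0, -0.001]] tool z yaw 71.61
shift [-2.000e-04 -4.578e-01 -1.692e-01] turn 1.4907 rad or -1.6509
```

Request:
move_arm:
  steps: "0 -0.026 -0.030 0.12 0;0 -0.052 -0.060 0.24 0;0 -0.078 -0.089 0.36 0;0 -0.104 -0.118 0.48 0;0 -0.130 -0.146 0.60 0;0 -0.156 -0.175 0.72 0;0 -0.182 -0.204 0.84 0;0 -0.208 -0.233 0.96 0;0 -0.234 -0.262 1.08 0;0 -0.26 -0.291 1.2 0"

```text
clock: 0.93
position: [0.3522, 0.2331, 0.2002]
ee_rot: [-0.035, 1.571, 0.035]
force: [1.4, 0.2, 0.0]
width: 1.002
```

```bash
python3 - <<'E'
from h import *
from cell import arm
o=arm.observe();print(o["joints"],o["position"]); rel(o,(0.498,-0.102,0.15),29.05)
E
```

```text
[-1.06028354  0.09089862  0.38328121  2.05706496 -0.0407455   1.00056639
 -0.61221724] [0.35217442 0.23306125 0.20017265]
R [[-0.0, -0.044, 0.999], [0.0, 0.999, 0.044], [-1.0, 0.0, -0.0]] tool z yaw 2.53
shift [ 0.0501 -0.3412  0.1309] turn 1.108 rad or -2.0336
```

Request:
move_arm:
  steps: "0.005 -0.034 0.013 0.12 0;0.01 -0.068 0.026 0.24 0;0.015 -0.102 0.039 0.36 0;0.02 -0.136 0.052 0.48 0;0.025 -0.170 0.065 0.60 0;0.03 -0.204 0.078 0.72 0;0.035 -0.238 0.091 0.84 0;0.04 -0.272 0.104 0.96 0;0.045 -0.306 0.117 1.05 0;0.05 -0.34 0.13 1.11 0"

```text
clock: 1.77
position: [0.4992, -0.0996, 0.1498]
ee_rot: [0.829, 1.407, -0.829]
force: [0.6, 1.0, -0.2]
width: 1.0
```

Request:
move_arm:
  steps: "0 0 0 0 0;0 0 0 0 0;0 0 0 0 0"

```text
clock: 2.02
position: [0.4983, -0.0978, 0.1498]
ee_rot: [0.825, 1.41, -0.826]
force: [0.4, 0.7, 0.3]
width: 1.0
```

```bash
python3 - <<'E'
from h import *
from cell import arm
o=arm.observe();print(o["joints"],o["position"],o["dq"].round(3))
t=arm.get_image("top"); cv2.imwrite("pics/top1.png",t["img"])
s=arm.get_image("scene"); cv2.imwrite("pics/scene1.png",s["img"])
Q=comp(s,(208,203,250,257),0.006,0.04); print(rect(Q))
rel(o,(0.498,-0.102,0.004),29.05)
E
```

```text
[-0.48504918  0.35221951  0.75359338  1.96250836 -0.29657262  0.94002829
 -0.64428912] [ 0.49830268 -0.09780542  0.14977977] [-0.027 -0.016 -0.013  0.009  0.     0.001 -0.001]
(array([ 0.49799841, -0.10168047]), [27.188623428344727, 99.34028625488281], np.float32(29.050364), np.float64(0.029837790039595104))
R [[-0.001, 0.872, 0.489], [0.0, 0.489, -0.872], [-1.0, -0.001, -0.001]] tool z yaw -60.73
shift [ 0.1458 -0.0022  0.0036] turn 0.0038 rad or -3.1378
```

View pics/scene1.png

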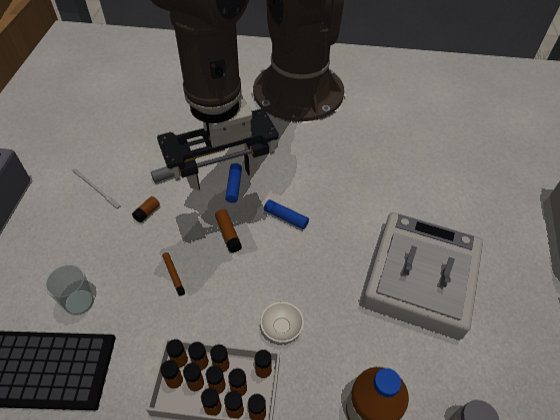

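View pics/top1.png

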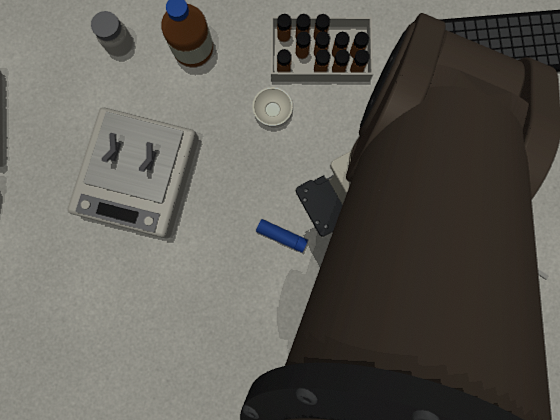

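The scene view shows the jaws over the amber vial at (228,230), straddling it across its axis. The bystanders haven't moved. Descending now.

Request:
move_arm:
  steps: "0.03 -0.002 0.004 0.004 0;0.06 -0.002 0.004 0.004 0;0.09 -0.002 0.004 0.004 0;0.11 -0.002 0.004 0.004 0;0.12 -0.002 0.004 0.004 0;0.12 -0.002 0.004 0.004 0;0.12 -0.002 0.004 0.004 0"

```text
clock: 2.7
position: [0.4992, -0.102, 0.0307]
ee_rot: [0.828, 1.408, -0.827]
force: [0.4, 0.1, -0.1]
width: 0.999
```

```bash
python3 - <<'E'
from h import *
from cell import arm
o=arm.observe();print(o["position"],o["force"])
s=arm.get_image("scene"); cv2.imwrite("pics/c3.png",cv2.resize(s["img"][120:280,130:330],None,fx=3.5,fy=3.5))
rel(o,(0.498,-0.102,0.004),29.05)
E
```

```text
[ 0.49922367 -0.10197815  0.03073063] [ 0.36958197  0.0637446  -0.06149959]
R [[-0.0, 0.874, 0.486], [0.0, 0.486, -0.874], [-1.0, 0.0, -0.0]] tool z yaw -60.9
shift [ 0.0267 -0.0011 -0.0006] turn 0.0008 rad or -3.1408
```

View pics/c3.png

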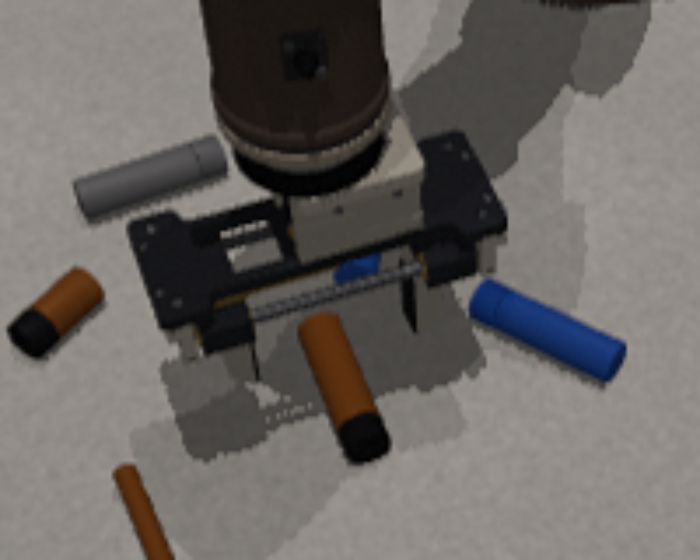

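The crop shows the fingers at about (255,370) and (412,320), one on each side of the vial. Lowering and closing.

Request:
move_arm:
  steps: "0.01 -0.001 0 0 0;0.02 -0.001 0 0 0;0.026 -0.001 0 0 0;0.026 -0.001 0 0 0;0.026 -0.001 0 0 100;0.026 -0.001 0 0 140;0.026 -0.001 0 0 255;0.026 -0.001 0 0 255;0.026 -0.001 0 0 255;0.026 -0.001 0 0 255"
  squeeze: 18

```text
clock: 3.58
position: [0.4983, -0.1031, 0.0044]
ee_rot: [0.829, 1.407, -0.828]
force: [0.4, -0.5, 0.3]
width: 0.616
```

Request:
move_arm:
  steps: "0 0 0 0 255;0 0 0 0 255;0 0 0 0 255;0 0 0 0 255;0 0 0 0 255;0 0 0 0 255"

```text
clock: 4.08
position: [0.4982, -0.1031, 0.0042]
ee_rot: [0.828, 1.407, -0.828]
force: [0.4, 0.4, 0.5]
width: 0.178
```

The opening of 0.178 means about 16 mm, less than the 28 mm of the vial. I'll look before doing anything else.

```bash
python3 - <<'E'
from h import *
from cell import arm
o=arm.observe();print(o["position"],o["force"],o["width"])
s=arm.get_image("scene"); cv2.imwrite("pics/c4.png",cv2.resize(s["img"][120:280,130:330],None,fx=3.5,fy=3.5)); print(arm.observe()["width"])
E
```

```text
[ 0.49819694 -0.10305139  0.00421993] [0.41562758 0.36935314 0.48108624] 0.1781486163539062
0.13190130935605263
```

View pics/c4.png

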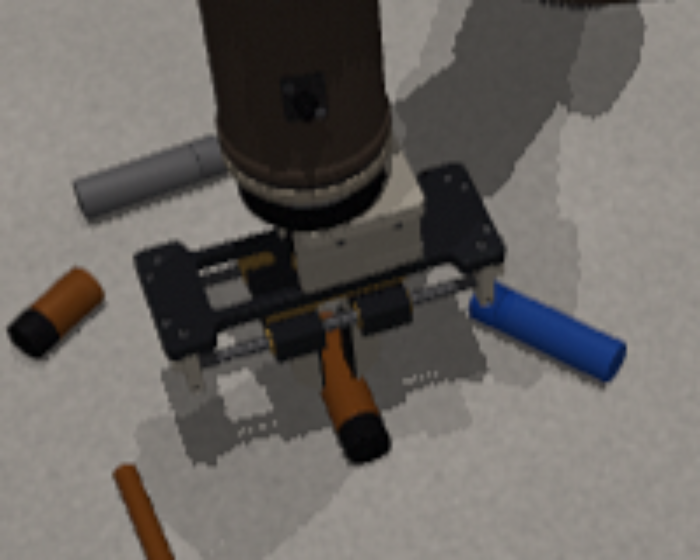

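```bash
python3 - <<'E'
from h import *
from cell import arm
s=arm.get_image("scene"); pickle.dump(s,open("s5.pkl","wb")); print(arm.observe()["width"],arm.observe()["force"])
cv2.imwrite("pics/c5.png",cv2.convertScaleAbs(cv2.resize(s["img"][190:260,190:270],None,fx=8,fy=8,interpolation=cv2.INTER_NEAREST),alpha=1.8))
P=pts(s)
for v in range(205,250,3): print(v,[int(x*1000) for x in P[v,212:248:2,2]])
E
```

```text
0.08744317395270573 [ 0.63942943  0.65085583 -0.66686388]
205 [138, 137, 135, 133, 129, 131, 120, 82, 103, 119, 121, 117, 120, 119, 120, 119, 119, 110]
208 [131, 123, 121, 119, 121, 1, -4, 75, 90, 115, 121, 118, 118, 119, 119, 114, 116, 111]
211 [120, 120, 121, 121, 120, 120, 112, 113, 112, 110, 834, 113, 115, 111, 110, 108, 105, 102]
214 [121, 121, 120, 118, 121, 118, 26, 55, 77, 77, 106, 106, 104, 100, 1, 1, 1, 0]
217 [116, 115, 114, 111, 107, 108, 25, 25, 63, 65, 66, 63, 62, 1, 0, 1, 0, 1]
220 [108, 103, 102, 100, 70, 60, 26, 25, 50, 55, 55, 53, 51, 0, 0, 0, -2, 2]
223 [0, 65, 60, 58, 59, 54, 28, 28, 37, 47, 45, 42, 40, 3, 0, -3, 1, 0]
226 [0, 2, 52, 50, 49, 47, 25, 28, 27, 37, 32, -1, 0, 0, -2, 2, 0, -2]
229 [0, 2, 0, 41, 39, 35, 25, 29, 27, 25, 26, 22, 0, -1, 0, 0, 0, 0]
232 [2, 0, 1, -1, 1, 15, 25, 25, 30, 29, 27, 25, 0, 1, 2, 2, 1, 0]
235 [-1, 1, 0, 1, 0, 0, 18, 23, 24, 27, 28, 27, 22, 0, 0, 0, 2, -1]
238 [1, 1, 0, 0, 0, -2, 17, 20, 25, 28, 29, 27, 27, 20, 0, 1, -1, 1]
241 [0, -1, 0, 2, -1, -1, 0, 834, 24, 25, 29, 27, 25, 25, 0, 1, 0, -2]
244 [0, 2, 1, 0, 1, -1, 1, 1, 21, 24, 26, 25, 27, 23, 21, 0, -1, 0]
247 [-1, 2, 2, 0, 1, 0, 0, 1, 16, 20, 19, 19, 14, 13, 8, 0, 0, -1]
```

View pics/c5.png

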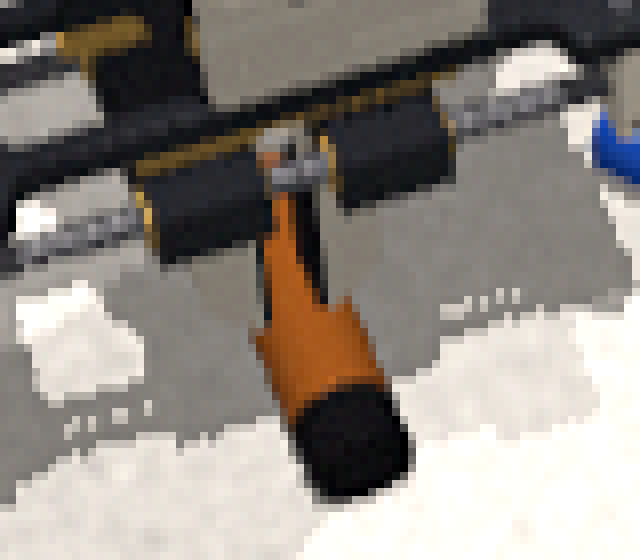

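Depth shows both fingers ending at about z = 30 mm, so they closed above the vial even though the reported TCP was 4 mm. The vial hasn't moved. I'll reopen, then measure where the fingertips really are.

Request:
move_arm:
  steps: "0 0 0 0 100;0 0 0 0 100;0 0 0 0 100;0 0 0 0 100;0 0 0 0 100;0 0 0 0 100;0 0 0 0 100;0 0 0 0 100"

```text
clock: 4.85
position: [0.4982, -0.1031, 0.0042]
ee_rot: [0.828, 1.407, -0.828]
force: [0.4, 0.2, 0.9]
width: 0.595
```

```bash
python3 - <<'E'
from h import *
from cell import arm
o=arm.observe(); print(o["width"],o["force"],o["position"],o["joints"])
s=arm.get_image("scene"); pickle.dump(s,open("s6.pkl","wb"))
cv2.imwrite("pics/c6.png",cv2.convertScaleAbs(cv2.resize(s["img"][160:260,170:290],None,fx=6,fy=6,interpolation=cv2.INTER_NEAREST),alpha=1.8))
P=pts(s); R=Ro.from_rotvec(o["ee_rot"]).as_matrix()
T=(P-o["position"])@R   # tool coords
# finger pts: |y|<15mm, x in -60..10 mm
u0,v0,u1,v1=180,160,290,250
q=T[v0:v1,u0:u1].reshape(-1,3); w=P[v0:v1,u0:u1].reshape(-1,3)
m=(np.abs(q[:,1])<.03)&(w[:,2]>.006)&(w[:,2]<.06)
for a in q[m][np.argsort(q[m][:,2])][::6]: print((a*1000).round().astype(int).tolist(),end=' ')
E
```

```text
0.5949709337922492 [0.36155849 0.21023804 0.92433249] [ 0.49820097 -0.10305049  0.00423714] [-0.31742159  0.56833883  0.57712123  2.08740829 -0.52254406  0.62922888
 -0.44385769]
[-22, 1, -140] [-23, 10, -136] [-21, 13, -135] [-24, 12, -133] [-22, 19, -132] [-24, 6, -131] [-23, -4, -130] [-18, 20, -130] [-22, -12, -129] [-20, 13, -128] [-24, 13, -128] [-16, 21, -127] [-19, 17, -126] [-24, 1, -126] [-23, -3, -125] [-21, 15, -125] [-20, 11, -124] [-23, -4, -123] [-15, 9, -123] [-25, -6, -122] [-23, -5, -121] [-11, 14, -121] [-17, 4, -120] [-15, 6, -120] [-11, 7, -119] [-27, -3, -118] [-23, -7, -118] [-21, -29, -117] [-13, 8, -116] [-18, -2, -116] [-20, -24, -115] [-17, 2, -114] [-22, -26, -114] [-25, -18, -113] [-20, -11, -112] [-24, -28, -112] [-18, -7, -111] [-10, 1, -110] [-15, -4, -110] [-21, -26, -109] [-21, -17, -108] [-18, -9, -107] [-7, -7, -106] [-21, -10, -105] [-13, -6, -104] [-17, -21, -102] [-17, -21, -100] [-11, -18, -99] [-15, -18, -97] [-21, -28, -96] [-11, -23, -94] [-15, -26, -93] [-45, 11, -40] [-43, 10, -38] [-35, 9, -36] [-36, 9, -34] [-41, 9, -32] [-47, 8, -30] [-
[... 245 characters left out ...]
[-24, 14, -8] [-23, 16, -7] [-25, -8, -6] [-23, -21, -6] [-22, -19, -5] [-23, -24, -5] [-25, 24, -4] [-24, -21, -4] [-23, -19, -3] [-24, 9, -3] [-21, 4, -2] [-24, -27, -2] [-23, -26, -1] [-23, -17, 0] [-26, -2, 0] [-21, 19, 1] [-23, -12, 1] [-23, 10, 2] [-24, 18, 2] [-24, 26, 3] [-23, -27, 3] [-23, 9, 4] [-18, 29, 4] [-22, 5, 5] [-21, 26, 5] [-22, 21, 5] [-22, -18, 6] [-19, -18, 6] [-23, -29, 7] [-21, -28, 7] [-19, 28, 8] [-20, 2, 8] [-19, -10, 9] [-19, 11, 9] [-17, -1, 10] [-17, 21, 10] [-15, -6, 10] [-15, -11, 11] [-16, -16, 11] [-17, -30, 12] [-14, 25, 12] [-10, 25, 12] [-52, 8, 30] [-39, 10, 32] [-41, 8, 34] [-35, 11, 35] [-36, 11, 37] [-36, 11, 39] [-35, 9, 41] [-52, 8, 43] [-54, 9, 45]
```

View pics/c6.png

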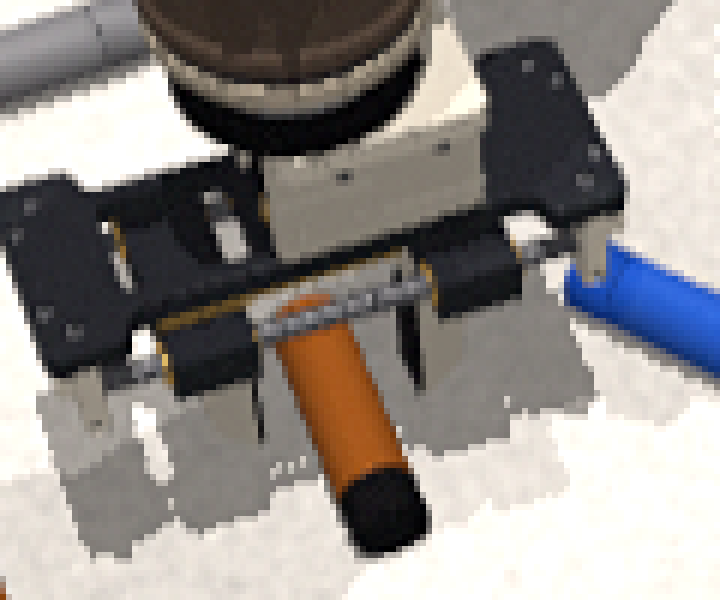

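```bash
python3 - <<'E'
from h import *
from cell import arm
o=arm.observe()
s=pickle.load(open("s6.pkl","rb")); P=pts(s); R=Ro.from_rotvec(o["ee_rot"]).as_matrix(); T=(P-o["position"])@R
for (u,v) in [(186,222),(186,229),(186,231),(268,198),(268,203),(269,205),(269,207),(213,230),(213,233),(240,221),(240,224)]:
    print((u,v),(P[v,u]*1000).round(),(T[v,u]*1000).round())
E
```

```text
(186, 222) [ 570. -157.  127.] [-123.   36.   82.]
(186, 229) [ 569. -160.  103.] [-99.  34.  84.]
(186, 231) [ 571. -160.  100.] [-95.  36.  85.]
(268, 198) [492. -17. 126.] [-122.   36.  -79.]
(268, 203) [491. -17. 109.] [-105.   36.  -79.]
(269, 205) [488. -15. 100.] [-96.  34. -82.]
(269, 207) [431. -24.  21.] [ -17.  -20. -102.]
(213, 230) [ 521. -125.   41.] [-36.   9.  30.]
(213, 233) [ 498. -134.   -2.] [  6. -15.  27.]
(240, 221) [492. -75.  43.] [-39.   9. -28.]
(240, 224) [491. -76.  31.] [-27.   7. -27.]
```

The pegs and fingers both put the true fingertips about 29 mm behind the reported TCP. Body-to-tip distance comes out at 66 mm as specified, so the reported height is off. I'll go 25 mm lower in small steps while watching the force, and shift 3 mm sideways.

Request:
move_arm:
  steps: "0.003 0 -0.003 0 100;0.006 0 -0.003 0 100;0.009 0 -0.003 0 100;0.012 0 -0.003 0 100;0.015 0 -0.003 0 100;0.018 0 -0.003 0 100;0.02 0 -0.003 0 100;0.02 0 -0.003 0 100"

```text
clock: 5.57
position: [0.4964, -0.1005, -0.0163]
ee_rot: [0.828, 1.408, -0.829]
force: [0.2, 0.5, 0.8]
width: 0.604
```

```bash
python3 - <<'E'
from h import *
from cell import arm
o=arm.observe(); print(o["width"],o["force"],o["position"])
s=arm.get_image("scene"); pickle.dump(s,open("s7.pkl","wb"))
cv2.imwrite("pics/c7.png",cv2.convertScaleAbs(cv2.resize(s["img"][160:260,170:290],None,fx=6,fy=6,interpolation=cv2.INTER_NEAREST),alpha=1.8))
P=pts(s); R=Ro.from_rotvec(o["ee_rot"]).as_matrix(); T=((P-o["position"])@R)
q=T[160:250,180:290].reshape(-1,3);w=P[160:250,180:290].reshape(-1,3)
for a,b in((-.05,-.018),(.018,.05)):
    m=(np.abs(q[:,1])<.02)&(w[:,2]>.004)&(w[:,2]<.05)&(q[:,2]>a)&(q[:,2]<b)
    f=q[m]*1000; print(len(f),"low tool x",np.sort(f[:,0])[-6:].round(),"z",f[:,2].min().round(1),f[:,2].max().round(1),"world z",np.sort(w[m][:,2])[:6].round(3))
E
```

```text
0.604068753481715 [0.16652673 0.50841297 0.80513398] [ 0.49641642 -0.10047813 -0.01626461]
101 low tool x [-30. -30. -28. -27. -27. -26.] z -41.8 -25.4 world z [0.009 0.01  0.011 0.012 0.013 0.014]
77 low tool x [-31. -30. -29. -26. -21. -20.] z 25.0 47.9 world z [0.004 0.005 0.01  0.013 0.014 0.015]
```

View pics/c7.png

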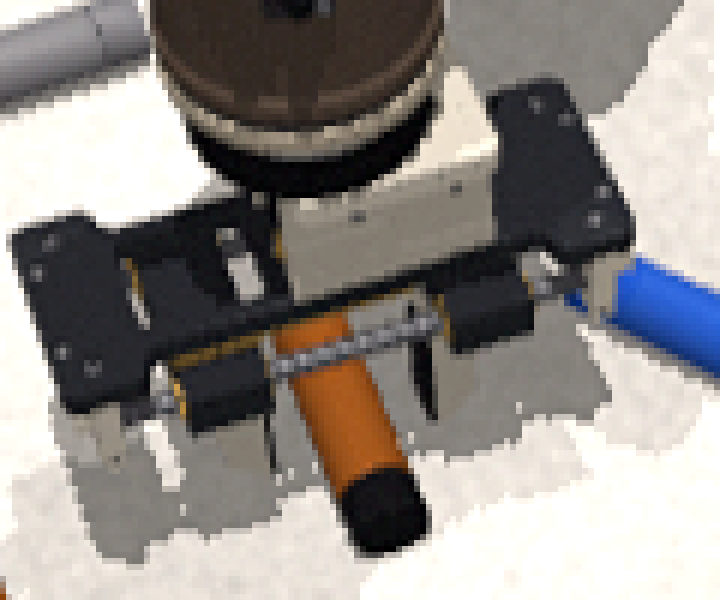

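The crop shows the fingers at (272,470) and (430,415), straddling the vial with tips about 11 mm up and no force. I'll go 6 mm lower and close gently.

Request:
move_arm:
  steps: "0.002 0 0 0 100;0.004 0 0 0 100;0.006 0 0 0 100;0.006 0 0 0 100;0.006 0 0 0 140;0.006 0 0 0 140;0.006 0 0 0 160;0.006 0 0 0 160;0.006 0 0 0 180;0.006 0 0 0 180"
  squeeze: 18

```text
clock: 6.45
position: [0.4968, -0.1005, -0.0217]
ee_rot: [0.828, 1.407, -0.828]
force: [-0.9, -0.3, 0.1]
width: 0.308
```

Request:
move_arm:
  steps: "0 0 0 0 200;0 0 0 0 255;0 0 0 0 255;0 0 0 0 255;0 0 0 0 255;0 0 0 0 255"

```text
clock: 6.95
position: [0.4967, -0.1004, -0.0218]
ee_rot: [0.828, 1.407, -0.828]
force: [0.1, -0.2, 1.3]
width: 0.302
```

```bash
python3 - <<'E'
from h import *
from cell import arm
s=arm.get_image("scene")
o=arm.observe(); print(o["width"],o["force"],o["position"])
cv2.imwrite("pics/c8.png",cv2.convertScaleAbs(cv2.resize(s["img"][160:260,170:290],None,fx=6,fy=6,interpolation=cv2.INTER_NEAREST),alpha=1.8))
E
```

```text
0.2995753482255406 [-0.38438982 -0.38247906  1.02829043] [ 0.49676121 -0.10043444 -0.02173672]
```

View pics/c8.png

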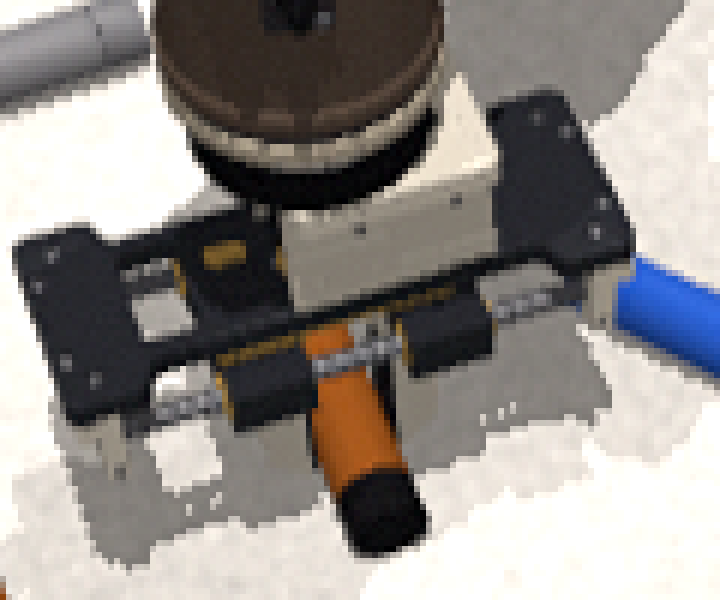

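It's gripped: the opening of 0.30 is 27.6 mm, which matches the vial. Lifting.

Request:
move_arm:
  steps: "-0.005 0 0 0 255;-0.015 0 0 0 255;-0.03 0 0 0 255;-0.05 0 0 0 255;-0.07 0 0 0 255;-0.09 0 0 0 255;-0.11 0 0 0 255;-0.13 0 0 0 255;-0.15 0 0 0 255;-0.15 0 0 0 255"

```text
clock: 7.83
position: [0.4986, -0.1013, 0.1322]
ee_rot: [0.831, 1.402, -0.826]
force: [-0.0, -1.2, -0.7]
width: 0.3
```

```bash
python3 - <<'E'
from h import *
from cell import arm
s=arm.get_image("scene")
o=arm.observe(); print(o["width"],o["force"],o["position"])
cv2.imwrite("pics/s9.png",cv2.convertScaleAbs(s["img"],alpha=1.4))
rel(o,(0.578,0.2877,0.13),76.2)
t=pickle.load(open("top0.pkl","rb")); Q=comp(t,(150,0,220,72),.05,.4); print("bottle",Q.min(0),Q.max(0))
E
```

```text
0.2977683986893961 [-0.40922877  0.47272271 -0.9746242 ] [ 0.49796416 -0.10073238  0.13045688]
R [[0.004, 0.874, 0.485], [0.0, 0.485, -0.874], [-1.0, 0.004, 0.002]] tool z yaw -60.97
shift [ 0.0009  0.2585 -0.3008] turn -0.8233 rad or 2.3183
bottle [0.77714526 0.15560154 0.05004761] [0.85501241 0.23990331 0.15304643]
```

View pics/s9.png

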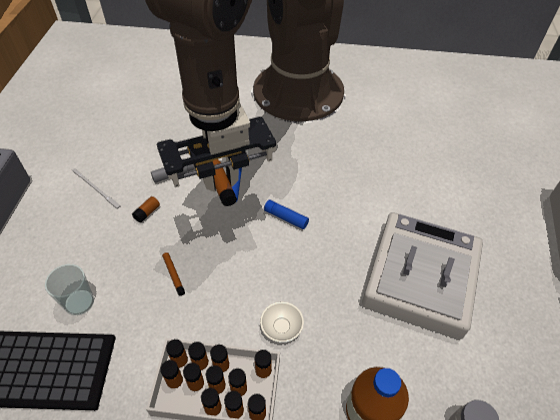

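The vial is held and level at (222,180), and the bystanders at (146,209) and (174,273) haven't moved. Carrying it to the cradle.

Request:
move_arm:
  steps: "0 0.013 -0.015 -0.04 255;0 0.031 -0.036 -0.10 255;0 0.051 -0.060 -0.165 255;0 0.072 -0.084 -0.23 255;0 0.093 -0.108 -0.295 255;0 0.114 -0.132 -0.36 255;0 0.135 -0.157 -0.43 255;0 0.156 -0.181 -0.50 255;0 0.176 -0.205 -0.56 255;0 0.194 -0.226 -0.62 255"

```text
clock: 8.72
position: [0.5559, 0.1935, 0.1274]
ee_rot: [0.345, 1.545, -0.346]
force: [-0.7, 0.8, -0.0]
width: 0.3
```

```bash
python3 - <<'E'
from h import *
from cell import arm
o=arm.observe(); print(o["width"],o["force"],o["position"])
rel(o,(0.578,0.2877,0.13),76.2)
E
```

```text
0.2999887210181834 [-0.74264376  0.84549936 -0.03743209] [0.5559326  0.19347222 0.12737051]
R [[-0.002, 0.426, 0.905], [-0.0, 0.905, -0.426], [-1.0, -0.001, -0.001]] tool z yaw -25.21
shift [-0.0027  0.0946 -0.0202] turn -0.1992 rad or 2.9424
```

Request:
move_arm:
  steps: "0 0.02 -0.004 -0.05 255;0 0.04 -0.009 -0.1 255;0 0.06 -0.013 -0.15 255;0 0.078 -0.017 -0.18 255;0 0.088 -0.019 -0.2 255;0 0.092 -0.02 -0.2 255;0 0.092 -0.02 -0.2 255;0 0.092 -0.02 -0.2 255;0 0.092 -0.02 -0.2 255"

```text
clock: 9.47
position: [0.5781, 0.2812, 0.1282]
ee_rot: [0.193, 1.562, -0.194]
force: [0.0, -0.2, -0.5]
width: 0.297
```

```bash
python3 - <<'E'
from h import *
from cell import arm
s=arm.get_image("scene");t=arm.get_image("top")
o=arm.observe(); print(o["width"],o["force"],o["position"])
cv2.imwrite("pics/s10.png",cv2.convertScaleAbs(cv2.resize(s["img"][130:350,330:530],None,fx=3,fy=2.7),alpha=1.5))
cv2.imwrite("pics/t10.png",cv2.convertScaleAbs(t["img"],alpha=1.5))
rel(o,(0.578,0.2877,0.13),76.2)
pickle.dump((s,t,o),open("s10.pkl","wb"))
E
```

```text
0.3009498624864095 [-0.20742431 -0.61024121 -0.40522574] [0.57821509 0.28160207 0.12837646]
R [[-0.0, 0.244, 0.97], [-0.0, 0.97, -0.244], [-1.0, -0.0, 0.0]] tool z yaw -14.1
shift [-0.0016  0.0059 -0.0017] turn -0.0052 rad or 3.1363
```

View pics/s10.png

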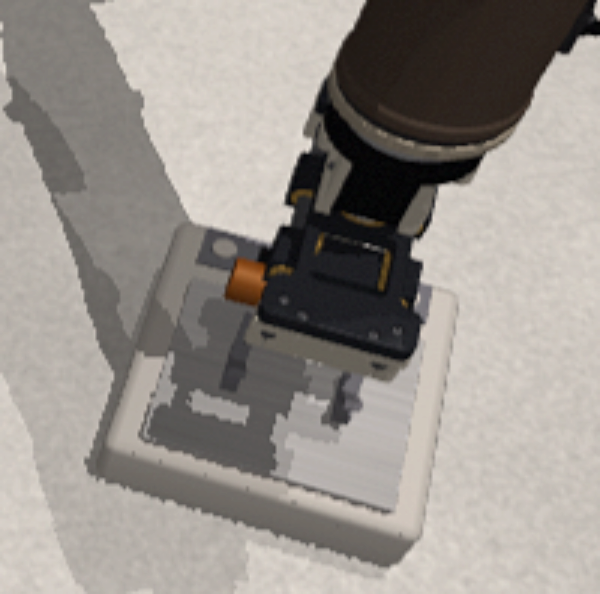

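View pics/t10.png

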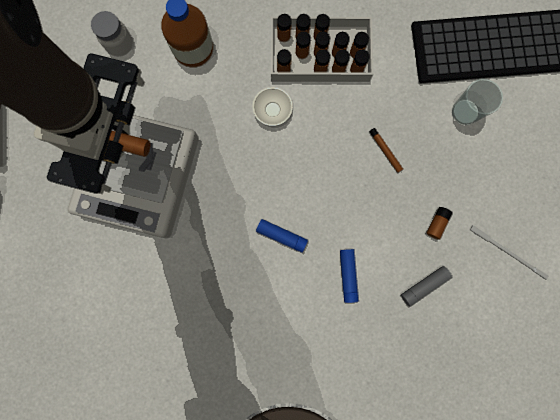

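In the top view the vial's amber end sticks out at (133,145), above the pan and between the saddles. I'll measure the held vial from its visible stub.

```bash
python3 - <<'E'
from h import *
s,t,o=pickle.load(open("s10.pkl","rb"))
ax=np.array([np.cos(np.radians(76.2)),np.sin(np.radians(76.2))]); pr=np.array([ax[1],-ax[0]])
c=np.array([.578,.2877])
for n,d,b in (("T",t,(105,125,165,165)),("S",s,(395,215,440,255))):
    u0,v0,u1,v1=b
    I=d["img"][v0:v1,u0:u1].astype(int); m=(I[...,2]>I[...,0]*1.8)&(I[...,2]>30)
    P=pts(d)[v0:v1,u0:u1]; m&=(P[...,2]>.12)&(P[...,2]<.2)
    q=P[m]; a=(q[:,:2]-c)@ax; x=(q[:,:2]-c)@pr
    print(n,len(q),"along",np.percentile(a,[1,50,99]).round(4),"across",np.percentile(x,[1,50,99]).round(4),"z",np.percentile(q[:,2],[1,50,95,99]).round(4))
    # across of crest and height vs along
    for lo in np.arange(-.06,-.01,.008):
        k=(a>lo)&(a<lo+.008)
        if k.sum()>10: print(round(lo+.004,3),k.sum(),np.percentile(x[k],[3,97]).round(4),np.percentile(q[k,2],95).round(4))
E
```

```text
T 448 along [-0.0568 -0.0359 -0.0001] across [-0.01    0.0028  0.0158] z [0.1644 0.1751 0.178  0.179 ]
-0.056 56 [-0.0095  0.014 ] 0.1783
-0.048 85 [-0.0099  0.0151] 0.1776
-0.04 82 [-0.0099  0.0143] 0.1778
-0.032 83 [-0.009   0.0149] 0.1778
-0.024 72 [-0.0096  0.0147] 0.1781
-0.016 32 [-0.0003  0.0158] 0.1774
-0.008 12 [0.0002 0.0097] 0.178
S 177 along [-0.0569 -0.0482 -0.0387] across [-0.0059  0.0099  0.0156] z [0.1553 0.1736 0.1784 0.1795]
-0.056 51 [-0.003   0.0146] 0.1779
-0.048 78 [-0.0043  0.015 ] 0.1784
-0.04 48 [-0.0049  0.0151] 0.1784
```

Request:
move_arm:
  steps: "0 0.003 -0.001 -0.005 255;0 0.008 -0.002 -0.005 255;0.005 0.008 -0.002 -0.005 255;0.015 0.008 -0.002 -0.005 255;0.025 0.008 -0.002 -0.005 255;0.035 0.008 -0.002 -0.005 255;0.045 0.008 -0.002 -0.005 255;0.05 0.008 -0.002 -0.005 255;0.05 0.008 -0.002 -0.005 255;0.05 0.008 -0.002 -0.005 255"

```text
clock: 10.4
position: [0.578, 0.291, 0.0778]
ee_rot: [0.187, 1.563, -0.188]
force: [0.1, 0.2, 0.1]
width: 0.298
```

```bash
python3 - <<'E'
from h import *
from cell import arm
s=arm.get_image("scene");t=arm.get_image("top")
o=arm.observe(); print(o["width"],o["force"],o["position"])
cv2.imwrite("pics/s11.png",cv2.convertScaleAbs(cv2.resize(s["img"][170:350,350:500],None,fx=4,fy=3.3),alpha=1.5))
cv2.imwrite("pics/t11.png",cv2.convertScaleAbs(cv2.resize(t["img"][40:250,20:220],None,fx=3,fy=2.8),alpha=1.5))
rel(o,(0.578,0.2877,0.0603),76.2)
ax=np.array([np.cos(np.radians(76.2)),np.sin(np.radians(76.2))]); pr=np.array([ax[1],-ax[0]]); c=np.array([.578,.2877])
for n,d,b in (("T",t,(60,110,170,180)),("S",s,(375,215,480,300))):
    u0,v0,u1,v1=b
    I=d["img"][v0:v1,u0:u1].astype(int); m=(I[...,2]>I[...,0]*1.8)&(I[...,2]>30)
    P=pts(d)[v0:v1,u0:u1]; m&=(P[...,2]>.10)&(P[...,2]<.2)
    q=P[m]; a=(q[:,:2]-c)@ax; x=(q[:,:2]-c)@pr
    print(n,len(q),"along",np.percentile(a,[1,50,99]).round(4),"across",np.percentile(x,[1,50,99]).round(4),"z",np.percentile(q[:,2],[1,50,95,99]).round(4))
E
```

```text
0.2969023051079302 [ 1.16279712 -0.24594456  0.1432696 ] [0.57856608 0.29127127 0.0786665 ]
R [[0.001, 0.237, 0.972], [0.0, 0.972, -0.237], [-1.0, 0.001, 0.001]] tool z yaw -13.71
shift [ 0.0184 -0.0036  0.0003] turn 0.0016 rad or -3.14
T 419 along [-0.0469 -0.0275  0.0076] across [-0.0434  0.0008  0.0171] z [0.1151 0.1253 0.1866 0.1912]
S 241 along [-0.0474 -0.0347  0.0324] across [-0.0177  0.0098  0.0454] z [0.1068 0.126  0.1962 0.1992]
```

View pics/s11.png

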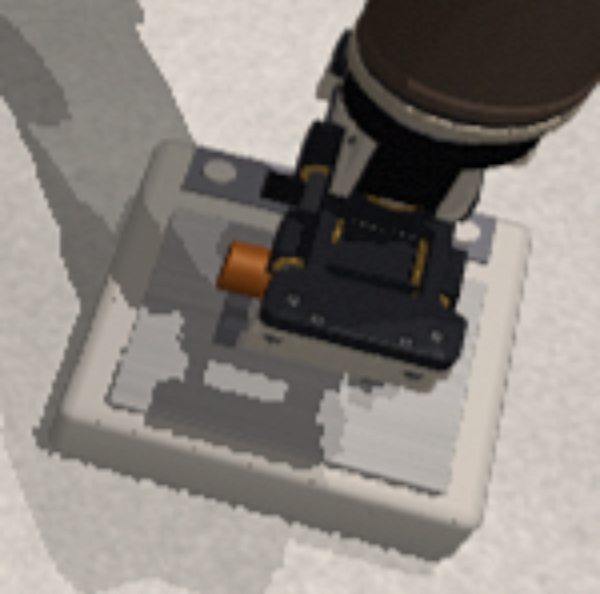

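View pics/t11.png

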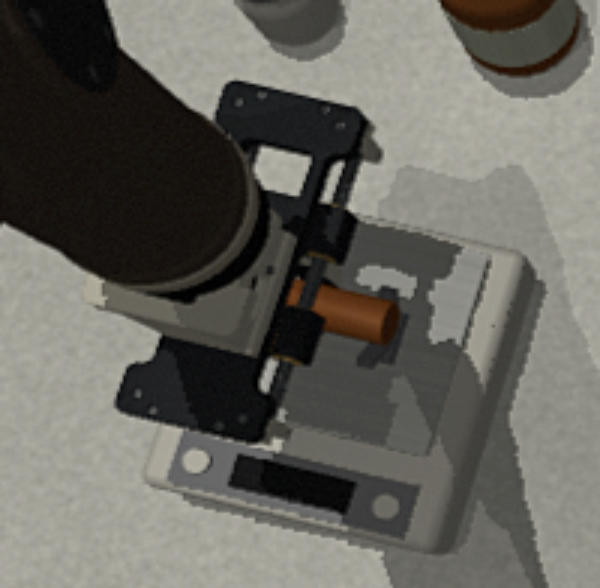

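The vial sits over both saddles, with its centre about 2 mm off along the cradle and about 1 mm across. Lowering slowly.

Request:
move_arm:
  steps: "0.003 -0.001 0 0 255;0.006 -0.001 0 0 255;0.009 -0.001 0 0 255;0.011 -0.001 0 0 255;0.013 -0.001 0 0 255;0.014 -0.001 0 0 255;0.015 -0.001 0 0 255;0.015 -0.001 0 0 255;0.015 -0.001 0 0 255"

```text
clock: 11.25
position: [0.578, 0.2903, 0.0633]
ee_rot: [0.188, 1.563, -0.188]
force: [1.1, -0.6, -0.6]
width: 0.295
```

Request:
move_arm:
  steps: "0.0005 0 0 0 255;0.001 0 0 0 255;0.0015 0 0 0 255;0.0015 0 0 0 255"

```text
clock: 11.58
position: [0.5778, 0.2903, 0.0617]
ee_rot: [0.188, 1.563, -0.188]
force: [-0.0, 0.2, -0.5]
width: 0.301
```

Request:
move_arm:
  steps: "0.0005 0 0 0 255;0.001 0 0 0 255;0.001 0 0 0 255"

```text
clock: 11.83
position: [0.5779, 0.2903, 0.0607]
ee_rot: [0.188, 1.563, -0.188]
force: [0.5, -0.2, 0.2]
width: 0.299
```

Request:
move_arm:
  steps: "0.0005 0 0 0 255;0.001 0 0 0 255;0.001 0 0 0 255"

```text
clock: 12.08
position: [0.5779, 0.2903, 0.0605]
ee_rot: [0.188, 1.563, -0.187]
force: [-3.4, -1.4, 7.5]
width: 0.299
```

A contact force of 7.5 N upward means it's seated. Easing up slightly and opening slowly.

Request:
move_arm:
  steps: "-0.0005 0 0 0 255;-0.0005 0 0 0 175;-0.0005 0 0 0 172;-0.0005 0 0 0 168;-0.0005 0 0 0 162;-0.0005 0 0 0 155;-0.0005 0 0 0 145;-0.0005 0 0 0 130;-0.0005 0 0 0 110;-0.0005 0 0 0 110"
  squeeze: 5

```text
clock: 12.92
position: [0.5779, 0.2902, 0.0602]
ee_rot: [0.188, 1.563, -0.188]
force: [-0.7, 0.3, -0.3]
width: 0.554
```

```bash
python3 - <<'E'
from h import *
from cell import arm
s=arm.get_image("scene");t=arm.get_image("top")
o=arm.observe(); print(o["width"],o["force"],o["position"])
cv2.imwrite("pics/t12.png",cv2.convertScaleAbs(cv2.resize(t["img"][40:250,20:220],None,fx=3,fy=2.8),alpha=1.5))
E
```

```text
0.5695297209262543 [0.23580735 0.63946338 0.36784367] [0.57790941 0.29022783 0.06024106]
```

View pics/t12.png

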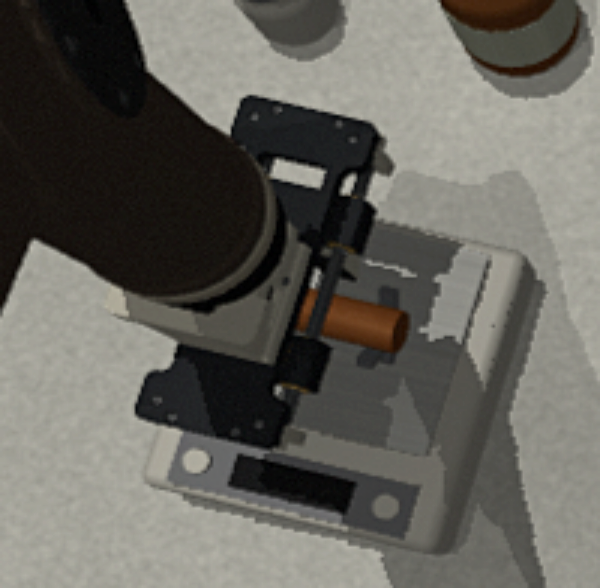

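Fingers are open and clear, and the vial lies in the saddles at (350,320). Retreating straight up.

Request:
move_arm:
  steps: "-0.005 0 0 0 90;-0.015 0 0 0 90;-0.03 0 0 0 90;-0.05 0 0 0 90;-0.075 0 0 0 90;-0.1 0 0 0 90;-0.125 0 0 0 90;-0.15 0 0 0 90;-0.17 0 0 0 90;-0.17 0 0 0 90"

```text
clock: 13.85
position: [0.5802, 0.2908, 0.2361]
ee_rot: [0.192, 1.556, -0.184]
force: [0.3, 0.0, 0.3]
width: 0.646
```

Request:
move_arm:
  steps: "0 -0.03 0 0 90;0 -0.06 0 0 90;0 -0.09 0 0 90;0 -0.12 0 0 90;0 -0.15 0 0 90;0 -0.18 0 0 90;0 -0.21 0 0 90;0 -0.24 0 0 90;0 -0.26 0 0 90;0 -0.26 0 0 90"

```text
clock: 14.68
position: [0.5153, 0.0322, 0.2311]
ee_rot: [0.193, 1.561, -0.194]
force: [-0.1, -0.3, -0.3]
width: 0.645
```

```bash
python3 - <<'E'
from h import *
from cell import arm
s=arm.get_image("scene");t=arm.get_image("top")
o=arm.observe(); print(o["clock"],o["force"],o["position"])
cv2.imwrite("pics/t13.png",cv2.convertScaleAbs(t["img"],alpha=1.5))
cv2.imwrite("pics/s13.png",cv2.convertScaleAbs(cv2.resize(s["img"][170:350,350:500],None,fx=4,fy=3.3),alpha=1.5))
ax=np.array([np.cos(np.radians(76.2)),np.sin(np.radians(76.2))]); pr=np.array([ax[1],-ax[0]]); c=np.array([.578,.2877])
for n,d,b in (("T",t,(75,110,190,190)),("S",s,(375,215,480,310))):
    q=comp(d,b,.101,.125); r=rect(q); print(n,len(q),r,"along",(r[0]-c)@ax,"across",(r[0]-c)@pr)
s0=pickle.load(open("scene0.pkl","rb"))
for n,b in (("short",(128,192,164,225)),("slim",(158,248,190,298))):
    for d in (s0,s): print(n,rect(comp(d,b,.006,.05))[:3])
E
```

```text
14.7833 [ 1.0679256   0.52445913 -0.24869881] [0.51628751 0.03704683 0.23082236]
T 433 (array([0.5831601 , 0.30739673]), [26.277149200439453, 57.1320686340332], np.float32(75.72639), np.float64(0.1105190567460464)) along 0.020359023616628454 across 0.0003128165949138769
S 674 (array([0.57918835, 0.28809583]), [26.35215950012207, 98.19733428955078], np.float32(77.04852), np.float64(0.11161409482403502)) along 0.0006678617218704402 across 0.0010596342316133492
short (array([ 0.46795334, -0.28566455]), [26.762306213378906, 58.04409408569336], np.float32(-28.881102))
short (array([ 0.46794852, -0.28576321]), [25.88770294189453, 58.120574951171875], np.float32(-29.959326))
slim (array([ 0.61037836, -0.18913979]), [13.989389419555664, 102.70608520507812], np.float32(33.972546))
slim (array([ 0.61002539, -0.18939149]), [14.019354820251465, 102.44840240478516], np.float32(33.62701))
```

View pics/t13.png

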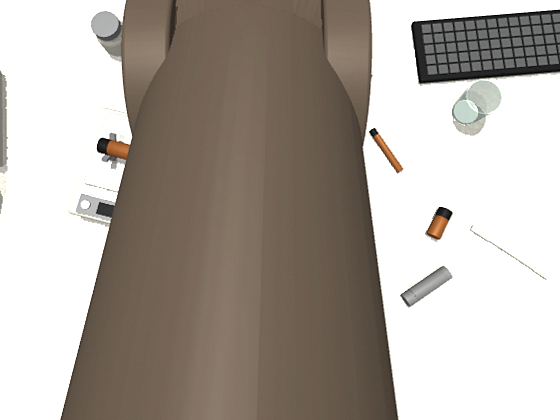

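View pics/s13.png

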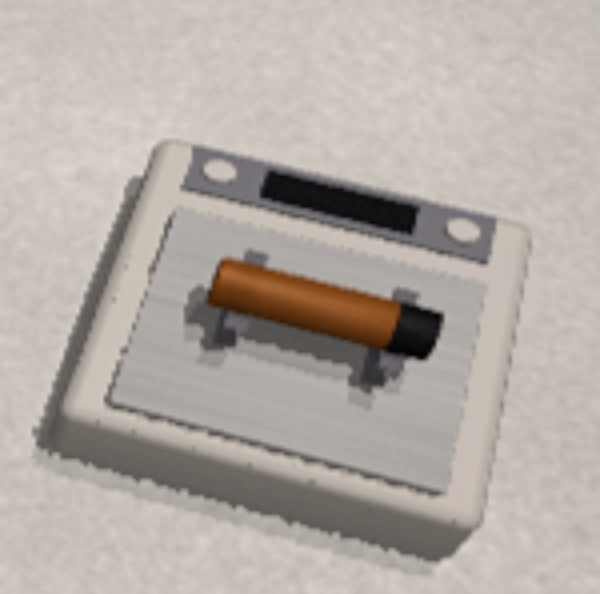

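The vial lies in both saddles, within about 1 mm of centre along and across. Letting the arm settle, then handing in.

Request:
move_arm:
  steps: "0 0 0 0 90;0 0 0 0 90;0 0 0 0 90;0 0 0 0 90"

```text
clock: 15.12
position: [0.5164, 0.0385, 0.2301]
ee_rot: [0.187, 1.563, -0.187]
force: [0.7, 0.2, 0.4]
width: 0.649
```

```bash
python3 -c "
from cell import arm
print(arm.observe()['force'],abs(arm.observe()['dq']).max()); print(arm.sign_off())"
```

```text
[0.70270375 0.21312606 0.36564506] 0.003397124434279847
the job is handed in; nothing more can be done
None
```

The long amber vial is lying in both saddles of the cradle, released, and I handed the job in at about 15 s. No verdict was reported.

**Placing:** I lowered the vial until about 7.5 N of contact showed, then opened the fingers slowly and backed away.

**Last checks (scene camera):**

| Check | Measured | Allowed |
|---|---|---|
| Centre along the cradle | about 0.7 mm off | 15 mm |
| Centre across the cradle | about 1 mm off | 8 mm |
| Height | about 1 mm off | 6 mm |
| Angle to the cradle | about 1 degree off | 10 degrees |

The short vial and slim tube measured within 0.5 mm of where they started. The arm was still and well clear at hand-in.

**What disagreed or failed:**
- **First grasp:** it closed on air above the vial, without disturbing it. The true fingertips were about 29 mm behind the reported TCP (the fingertip point), so the reported height was wrong. I corrected this from the depth images, and the second grasp held.
- **Final top view:** the arm partly hid the vial, so its position along the cradle (20 mm off) is not valid. Its across and angle readings agree with the scene camera.

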